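Clear the capsule machine and bring the full capsule column to the front

ROBOT

A 6-joint arm with a two-finger parallel gripper is mounted at the origin on the work surface. World frame = base frame: x ahead of the robot, y to its left, z up, the work surface at z = 0. Lengths are in mm, angles in rad, forces in N, time in s.
With the tool pointing down it reaches from about 350 to 775 mm from the base axis. Payload 7.3 kg.
Tool frame: the origin (TCP) lies at the very end of the fingers, on their centre line; the grasp point (between the pads) lies 19 mm behind it (bot.tcp_to_grasp is the distance from the TCP to the grasp point, in mm); z points along the fingers, y is the direction in which the jaws open and shut (so a half turn about z gives the same grasp; the last joint's range is limited). The gripper opens to 92 mm and grips with 3 to 60 N. Pads are 19 mm wide; open, the fingers measure 130 mm over their backs; the gripper's body (75 mm by 190 mm) begins 47 mm behind the grasp point.
Start: joints at [1.113, 0.342, 1.524, -0, 1.275, -0.146], TCP at [161.041, 499.711, 226.741] pointing down, gripper open.
Joint ranges: [-2.53, 2.53], [-0.77, 2.02], [0.04, 2.7], [-1, 4.14], [0.28, 2.66], [-3.11, 3.11]. Speed limits (rad/s): [2.57, 2.57, 3.14, 3.14, 3.14, 3.14].

INTERFACE

Orientations are given as [roll, pitch, yaw] about the fixed x, y, z axes, in that order (R = Rz(yaw) Ry(pitch) Rx(roll)).
In Python, from plant import bot gives the robot as it stands. The module is installed in compiled form; this text tells all that it offers.
- The arm moves only by the tool carry_out, never from a script. Its argument "motion" is a list of rows, each a list of 5 numbers: the closure, from 0 (fully open) to 1 (shut), then the shift along the tool's x, y, z in mm, then the turn about the tool's z in degrees. In form: [[claw, dx, dy, dz, spin], ...]. A call has 1 to 10 rows; each row is the pose to reach, as a shift and turn from the pose measured when the call began, along the tool's axes at that moment; what a row does not reach only later rows make up. A row lasts 1/8 s, in which the tool goes at most 62.5 mm and 10.7 degrees, less where a joint would pass 70% of its speed; a pose out of reach is approached as far as the arm can. A call with a gripper value outside its range is refused whole. The fingers move at their own pace and stop on an object; the grip force is fixed at half the most. Time passes only in rows, so rows that repeat a pose let the fingers close. It gives the time, the measured TCP pose, the force and the opening at its end, in the units of the state.
- bot.get_obs(): the state, without advancing time (a new reading comes with each control period).
- bot.capture(name): name is "side" or "top"; returns a dict with "color" (420x560x3 uint8, red, green, blue), "depth" (420x560 float32, mm along the optical axis (not along the pixel's ray), 0 where there is no reading), "K" (3x3 intrinsics, pixels), "camera_from_world" (4x4, takes a point from world to camera coordinates). Camera axes: x right, y down, z forward; pixel columns grow to the right and rows downward; lengths in mm; the calibration is good to about 2 mm. A picture is of the moment at which its call begins.
- bot.close_job(): hands the job in, once; it reports no verdict.
The state is a dict: "time": time; "joint_positions": joint angles; "dq": joint speeds; "tau": joint torques, N m; "tool_pos": TCP position; "tcp_rot": TCP orientation; "contact_force": force on the tool from outside, world axes, zero at the start; "moment": the same for the moment, N m; "grip_width": finger opening in mm.
Only numpy, scipy, OpenCV 4.12 (cv2) and the standard library are available. Lean on these libraries where they do the work, as an engineer would, in place of code of your own. Each camera call takes 0.05 s, during which the arm holds its last target.

TASK

Get the coffee corner ready for the next cup: push the capsule machine's sprung lever all the way back to its stop and let it spring home, so that the spent capsule drops into the machine's bin. Then turn the revolving capsule stand until the one column that is still full, stacked four capsules high, faces squarely to the front edge of the counter (the long edge the robot stands at; square to that edge, not angled towards the robot), and finish while gripping or pressing the turntable with the fingers so that it is held still there for someone to pull a capsule out. Do not knock over or shove aside the crockery and other things standing around.

Things in the scene. Friction and masses are not known exactly. Their poses are not given: they have to be found in the camera images.
- machine: black capsule coffee machine, fixed, 300 long x 112 wide x 221 high, on the left or the right, turned up to 0.3 rad. Origin: centre of its underside. Its x axis runs from its front (spout, drip tray with an espresso cup) to its back (clear water tank, the last 90, top at 221). Brew head with a flat top at height 185 from x = -145 to 60.
- lever (a joint): the machine's lever, a steel U-shaped handle hinged on both cheeks. 0 = home, leaning forward 50 deg above level; grows as the bar swings up and back, to the stop at 0.96 rad. A spring always drives it home (about 3 N at the bar at first, 4 N at the stop); damped, it runs home within 0.5 s when let go. Swinging it draws a trapdoor from under the spent capsule.
- lever_bar (a point): middle of the lever's black cross bar: level, round, 18 diameter, 138 long along the machine's y, 115 from the hinge axis. At home 253 above the counter and 74 in front of the hinge; at the stop 276 above and 30 behind it; top of its arc 280. Space in front of it and below it (down to the brew head's top, 185) is free: it can be pushed back with closed fingers standing in front of it.
- lever_hinge (a point): middle of the lever's hinge axis (which runs along the machine's y), 165 above the counter at the machine's x = 0, y = 0.
- spent: the spent aluminium capsule standing in the machine's round loading slot, foil lid up; cup 28 high, 36 across the rim. Origin: centre of its underside, at 134 above the counter before it drops.
- bin (a point): centre of the floor of the used-capsule bin inside the machine, below the loading slot, 10 above the counter; the bin is 78 x 88 inside.
- stand: black round foot of the revolving capsule stand, fixed, 144 diameter, 10 high. Origin: centre of its underside, on the turning axis (vertical). Its axes are parallel to the world's: -x is the front.
- carousel: the stand's turntable: black disc 160 diameter, six black wire columns every 60 deg with clipped-in capsules (never loose), wires bent in at height 180 to the hub, knob. It turns endlessly both ways about the stand's axis with light drag (0.01 N m) and stays where left. Origin: as the stand's. The full column lies along its own -x: at the front its yaw is 0. Starts 57 deg or more off.
- full_column (a point): the lid of the top capsule in the full column, 72 from the turning axis, 154 above the counter. This column is four capsules high (to height 173), the others hold two, one, two, one or none.
- knob (a point): middle of the black round knob on top of the turntable, on the turning axis, 244 above the counter. The knob is 32 diameter, 31 high (228 to 259), on a neck 14 diameter; below it, the hub's top at height 208.
- mug: white mug, 80 diameter, 95 high, standing between machine and stand. Origin: centre of its underside. Leave alone.
- espresso_cup: small white cup, 58 diameter, 52 high, on the machine's drip tray (22 high) under the spout. Origin: centre of its underside. Leave alone.
- sugar_jar: glass jar with a steel cap, 72 diameter, 110 high, further back between machine and stand. Origin: centre of its underside. Leave alone.
- creamer: small steel milk jug, 68 diameter, 75 high, at the front between machine and stand. Origin: centre of its underside. Leave alone.
- teaspoon: steel teaspoon, 140 long, lying at the back. Leave alone.
- dish_brush: wooden dish brush, 200 long, lying along the sink's edge. Leave alone.
Mind the look-alikes: they are no part of the job. Leave any turquoise look-alike of the stand alone.

How it is judged:
By the outcome, as a careful person would: the job done as asked, in the order asked, and still so for the second after the job is handed in, while the arm keeps its last pose, push and grip.
It also fails if it takes over 72 s, if anything falls off the work surface, if the arm or the gripper's body presses on something with over 40 N, if the wrist force passes 120 N, or if a joint passes its speed limit or range.

## Working session

There is one attempt and no reset: what is moved stays moved. The work goes in short steps, Python scripts to look and compute and a tool call to move; the robot and the scene stay as the last step left them, time stands still between calls to the robot, and variables do not carry over. Pictures are saved under pics/ and viewed, and the job is handed in when it is done.

Besides the shell and the picture viewer there is one more tool, called after "Request:" in YAML: its name, and indented under it one key for each argument. carry_out: Moves the arm, as the interface text tells. Its arguments: {"type":"object","properties":{"motion":{"type":"array","items":{"type":"array","items":{"type":"number"}}}},"required":["motion"]}

```bash
mkdir -p pics
cat > h.py <<'E'
import numpy as np, cv2
from plant import bot
def cap(n,f):
    c=bot.capture(n); np.savez('pics/'+f+'.npz',**c)
    cv2.imwrite('pics/'+f+'.png',cv2.cvtColor(c['color'],cv2.COLOR_RGB2BGR)); return c
def world(c,mask=None):
    K=c['K'];d=c['depth'];h,w=d.shape
    u,v=np.meshgrid(np.arange(w),np.arange(h))
    P=np.stack([(u-K[0,2])*d/K[0,0],(v-K[1,2])*d/K[1,1],d,np.ones_like(d)],-1)
    W=P@np.linalg.inv(c['camera_from_world']).T
    W[d<=0]=np.nan
    return W[...,:3]
E
python3 - <<'E'
from h import *
for n in('side','top'):
    c=cap(n,n+'0'); print(c['K'],np.linalg.inv(c['camera_from_world']))
print(bot.get_obs())
E
```

```text
[[502.31357992   0.         272.20063393]
 [  0.         502.31357992 214.87164058]
 [  0.           0.           1.        ]] [[-9.91831717e-01 -8.89602304e-02  9.14107404e-02  4.04445658e+02]
 [-1.27548419e-01  6.85438698e-01 -7.16871810e-01  9.34776126e+02]
 [ 1.11662244e-03 -7.22675493e-01 -6.91186578e-01  1.07510059e+03]
 [ 0.00000000e+00  0.00000000e+00  0.00000000e+00  1.00000000e+00]]
[[508.61160637   0.         275.18273403]
 [  0.         508.61160637 209.25730555]
 [  0.           0.           1.        ]] [[-1.87878597e-02 -9.97348112e-01  7.03118822e-02  4.32940071e+02]
 [-9.99809942e-01  1.91072189e-02  3.87217325e-03 -4.91154849e+01]
 [-5.20536920e-03 -7.02257691e-02 -9.97517541e-01  1.54812777e+03]
 [ 0.00000000e+00  0.00000000e+00  0.00000000e+00  1.00000000e+00]]
{'time': 0.1, 'joint_positions': array([ 1.11301087e+00,  3.42625771e-01,  1.52487442e+00,  8.07473960e-07,
        1.27538725e+00, -1.46027976e-01]), 'dq': array([-4.13266994e-04, -1.71757608e-03, -2.79485558e-03, -8.14246385e-04,
        1.01563176e-03, -9.66023241e-05]), 'tau': array([ 3.26020388e-03, -4.32003665e+01, -2.44696087e+01,  7.21984240e-02,
        5.25356876e-02, -6.88170212e-05]), 'tool_pos': array([160.87605033, 499.38933479, 226.14504205]), 'tcp_rot': array([-3.14031176e+00, -1.89167202e-04,  2.82983482e+00]), 'contact_force': array([ 0.72652536, -0.04457366,  0.26121743]), 'moment': array([ 0.01778812, -0.01516993, -0.00558148]), 'grip_width': 92.00073109287652}
```

View pics/side0.png

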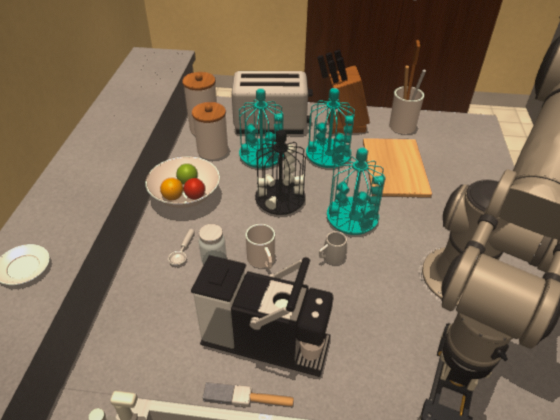

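View pics/top0.png

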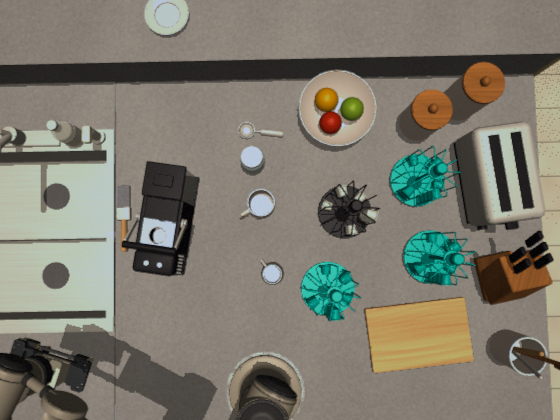

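The side and top views show the machine on the left (top px ~160,220), the black stand at about (348,210), and turquoise look-alikes around it, one of them directly in front at (330,291). Next I'll zoom in and measure.

Run:
```python
from h import *
t=dict(np.load('pics/top0.npz'));s=dict(np.load('pics/side0.npz'))
def crop(c,x0,x1,y0,y1,k):return cv2.resize(cv2.cvtColor(c['color'][y0:y1,x0:x1],cv2.COLOR_RGB2BGR),None,fx=k,fy=k,interpolation=cv2.INTER_CUBIC)
cv2.imwrite('pics/c1.png',np.hstack([crop(t,300,400,165,255,4),crop(s,235,335,120,210,4)]))
cv2.imwrite('pics/c2.png',np.hstack([crop(t,110,210,150,290,4),crop(s,190,340,240,380,4)[:, :400]]))
Wt=world(t);Ws=world(s)
for n,W in(('top',Wt),('side',Ws)):
    x,y,z=W[...,0],W[...,1],W[...,2]
    P=W.reshape(-1,3)
    m=(P[:,2]>180)&(P[:,2]<300)&(P[:,0]>200)&(P[:,0]<650)&(P[:,1]<300)&(P[:,1]>-300)
    H,xe,ye=np.histogram2d(P[m,0],P[m,1],bins=[np.arange(200,660,20),np.arange(-300,301,20)])
    print(n,[(int(xe[i]),int(ye[j]),int(H[i,j])) for i,j in zip(*np.where(H>15))])
def px(c,u,v,W): print(u,v,W[v,u].round())
for p in[(372,196),(356,207),(348,210),(260,203),(272,273),(252,158),(150,238),(123,243),(187,225),(330,291),(350,300)]: px(t,*p,Wt)
```

```text
top [(280, -220, 22), (280, -200, 49), (280, -180, 23), (300, -220, 34), (300, -200, 89), (300, -180, 26), (320, -200, 19), (360, 240, 46), (360, 260, 41), (360, 280, 31), (380, 220, 27), (380, 240, 51), (380, 260, 57), (380, 280, 55), (400, 220, 26), (400, 240, 35), (400, 260, 41), (400, 280, 46), (420, 200, 38), (420, 220, 59), (420, 240, 70), (420, 260, 62), (420, 280, 50), (440, 200, 34), (440, 220, 50), (440, 240, 42), (440, 280, 42), (460, 200, 39), (460, 220, 51), (460, 240, 37), (460, 280, 20), (480, 200, 40), (480, 220, 55), (480, 240, 42), (480, 260, 37), (480, 280, 44), (500, -280, 21), (500, -260, 46), (500, -240, 22), (500, 200, 32), (500, 220, 55), (500, 240, 52), (500, 260, 59), (500, 280, 55), (520, -280, 17), (520, -260, 66), (520, -240, 53), (520, 200, 41), (520, 220, 50), (520, 240, 49), (520, 260, 52), (520, 280, 48), (540, -260, 30), (540, -240, 20), (540, 200, 51), (540, 220, 63), (540, 240, 55), (540, 260, 54), (540, 280, 50), (560, 200, 64), (560, 220, 54), (560, 240, 54), (560, 260, 61), (560, 280, 62), (580, 200, 65), (580, 220, 63), (580, 240, 56), (580, 26
[... 1011 characters left out ...]
00, 46), (540, 220, 71), (540, 240, 64), (540, 260, 63), (540, 280, 77), (560, 200, 50), (560, 220, 87), (560, 240, 93), (560, 260, 96), (560, 280, 100), (580, 200, 53), (580, 220, 62), (580, 240, 71), (580, 260, 77), (580, 280, 71), (600, 200, 59), (600, 220, 45), (600, 240, 64), (600, 260, 84), (600, 280, 72), (620, 180, 19), (620, 200, 57), (620, 220, 55), (620, 240, 57), (620, 260, 66), (620, 280, 117)]
372 196 [ 577. -340.   -3.]
356 207 [ 525. -249.  264.]
348 210 [ 522. -236.  209.]
260 203 [562.   3.   5.]
272 273 [349. -30.   0.]
252 158 [682.  20. 113.]
150 238 [458. 295. 178.]
123 243 [446. 343. 260.]
187 225 [492. 199. 157.]
330 291 [ 311. -183.  212.]
350 300 [ 270. -256.   55.]
```

Run:
```python
import cv2
for f in('c1','c2'):print(cv2.imread('pics/%s.png'%f).shape)
```

```text
(360, 800, 3)
(560, 800, 3)
```

View pics/c1.png

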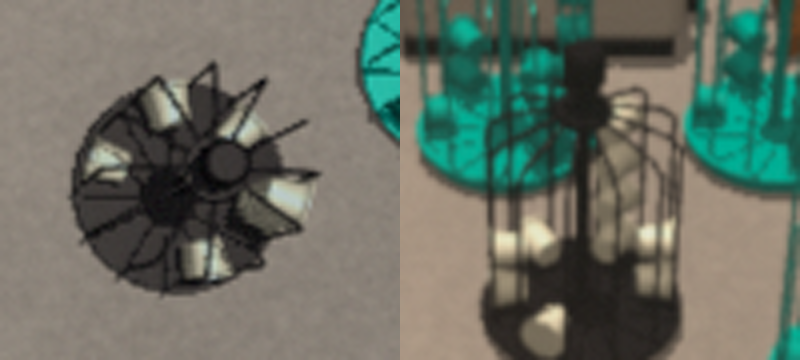

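View pics/c2.png

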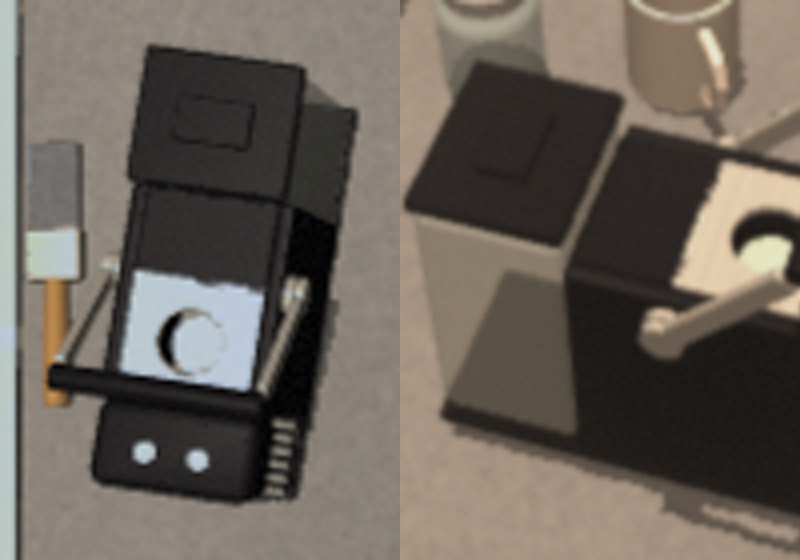

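```bash
cat > fit.py <<'E'
from h import *
from scipy.optimize import least_squares
def circ(P,r):
    f=lambda q:np.hypot(P[:,0]-q[0],P[:,1]-q[1])-r
    return least_squares(f,P[:,:2].mean(0),loss='soft_l1').x
def stand(t,s):
    out={}
    for n,c in(('top',t),('side',s)):
        P=world(c).reshape(-1,3);C=c['color'].reshape(-1,3).astype(int)
        near=np.hypot(P[:,0]-524,P[:,1]+249)<95
        turq=(C[:,1]-C[:,0])>40
        k=near&~turq&(P[:,2]>250)&(P[:,2]<268)&(np.hypot(P[:,0]-524,P[:,1]+249)<30)
        print(n,'knobtop',k.sum(),P[k].mean(0).round(1),(P[k].min(0)+P[k].max(0))/2)
        out[n]=(P[near&~turq],C[near&~turq])
    return out
def caps(o,ax):
    for n,(P,C) in o.items():
        r=np.hypot(P[:,0]-ax[0],P[:,1]-ax[1]);b=C.min(1)>90
        for lo,hi in((25,60),(60,95),(95,135),(135,176)):
            m=b&(P[:,2]>lo)&(P[:,2]<hi)&(r>35)&(r<82)
            a=np.degrees(np.arctan2(P[m,1]-ax[1],P[m,0]-ax[0]))
            h,e=np.histogram(a,bins=np.arange(-180,181,10));print(n,lo,{int(e[i]):int(h[i]) for i in range(36) if h[i]>1})
E
python3 - <<'E'
from fit import *
t=dict(np.load('pics/top0.npz'));s=dict(np.load('pics/side0.npz'))
o=stand(t,s)
caps(o,(525,-250))
# disc edge & hub centre
for n,(P,C) in o.items():
    m=(P[:,2]>8)&(P[:,2]<25);Q=P[m];print(n,'disc',m.sum(),(Q.min(0)+Q.max(0))/2,Q.min(0),Q.max(0))
# lever bar
for n,c in(('top',t),('side',s)):
    P=world(c).reshape(-1,3)
    m=(P[:,2]>246)&(P[:,2]<270)&(P[:,0]>380)&(P[:,0]<500)&(P[:,1]>180)&(P[:,1]<380)
    Q=P[m];print(n,'bar',m.sum(),Q.mean(0),Q.min(0),Q.max(0))
    u,sv,vt=np.linalg.svd(Q-Q.mean(0),full_matrices=False);print(vt[0],sv,(((Q-Q.mean(0))@vt[0]).min(),((Q-Q.mean(0))@vt[0]).max()))
    m=(P[:,2]>214)&(P[:,2]<230)&(P[:,0]>450)&(P[:,0]<680)&(P[:,1]>180)&(P[:,1]<380)
    print('tank',m.sum(),P[m].mean(0),cv2.minAreaRect(P[m][:,:2].astype(np.float32)))
    m=(P[:,2]>180)&(P[:,2]<192)&(P[:,0]>330)&(P[:,0]<650)&(P[:,1]>180)&(P[:,1]<380)
    print('head',m.sum(),P[m].mean(0),cv2.minAreaRect(P[m][:,:2].astype(np.float32)))
E
```

```text
top knobtop 123 [ 529.6 -250.5  258.3] [ 529.83979281 -250.44634002  258.63302445]
side knobtop 84 [ 530.  -244.4  259. ] [ 530.46774678 -249.24718886  258.16288987]
top 25 {-60: 17, -50: 21, -40: 22, 50: 14, 60: 30, 70: 19}
top 60 {-180: 25, -170: 21, -160: 14, 0: 24, 10: 35, 20: 5}
top 95 {-170: 3, 0: 2, 10: 2}
top 135 {-120: 12, -110: 41, -100: 38}
side 25 {-180: 24, -170: 8, -160: 4, -120: 19, -110: 16, -100: 12, -70: 6, -60: 9, -50: 25, -40: 24, -10: 2, 0: 4, 10: 19, 20: 6, 50: 3, 60: 26, 70: 26, 170: 6}
side 60 {-180: 27, -170: 12, -160: 4, -120: 14, -110: 13, -100: 13, -90: 2, -70: 3, -50: 2, -40: 2, 0: 6, 10: 26, 20: 11, 170: 4}
side 95 {-180: 7, -170: 4, -120: 15, -110: 19, -100: 5, 10: 4, 20: 5, 50: 8, 140: 6, 170: 2}
side 135 {-120: 14, -110: 16, -100: 4, 50: 4, 140: 2}
top disc 1131 [ 527.63114037 -242.96716705   16.53481236] [ 440.6752023  -328.64088064    8.06966165] [ 614.58707844 -157.29345346   24.99996306]
side disc 639 [ 526.61464676 -242.6962868    16.57938032] [ 442.74325178 -329.03666741    8.16232648] [ 610.48604175 -156.35590618   24.99643417]
top bar 405 [433
[... 444 characters left out ...]
40538 184.674793  ] ((500.92193603515625, 266.24066162109375), (139.45945739746094, 283.5270080566406), 88.33228302001953)
side bar 514 [434.55182481 287.87406196 261.3108441 ] [413.95254766 208.00994869 246.2407033 ] [463.66832164 349.09811515 267.50803946]
[ 0.16935565  0.98533812 -0.020675  ] [970.15751778 138.09331163  87.40165825] (np.float64(-78.21002116212735), np.float64(61.77867951653655))
tank 1611 [601.36831543 256.76320067 218.21963499] ((555.5341796875, 268.044677734375), (138.93544006347656, 208.4545135498047), 85.10445404052734)
head 3559 [472.52616969 278.93297042 186.86964713] ((497.819091796875, 269.6205749511719), (137.16822814941406, 277.9510803222656), 74.22799682617188)
```

The bar's middle is at about (433.5, 278), the machine yaw is about -0.165, and the stand axis is about (529.5, -249.5). The full column is at azimuth about -108°. I'm moving the closed fingers to a point in front of the bar.

Request:
carry_out:
  motion:
    - [1,-29,-13,-3,-1]
    - [1,-58,-26,-6,-2]
    - [1,-88,-40,-9,-3]
    - [1,-118,-53,-9,-4]
    - [1,-147,-66,-9,-5]
    - [1,-177,-79,-9,-6]
    - [1,-206,-92,-9,-7]
    - [1,-236,-106,-9,-8.4]
    - [1,-265,-119,-9,-8.4]
    - [1,-294,-132,-9,-8.4]

```text
time: 1.35
tool_pos: [400.7, 282.7, 234.9]
tcp_rot: [-3.14, -0.001, 2.976]
contact_force: [0.4, -0.0, -0.3]
grip_width: 0.7
```

Run:
```python
from h import *
c=cap('side','side1')
cv2.imwrite('pics/c3.png',cv2.resize(cv2.cvtColor(c['color'][200:400,150:400],cv2.COLOR_RGB2BGR),None,fx=3,fy=3))
```

```text
(no output)
```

View pics/c3.png

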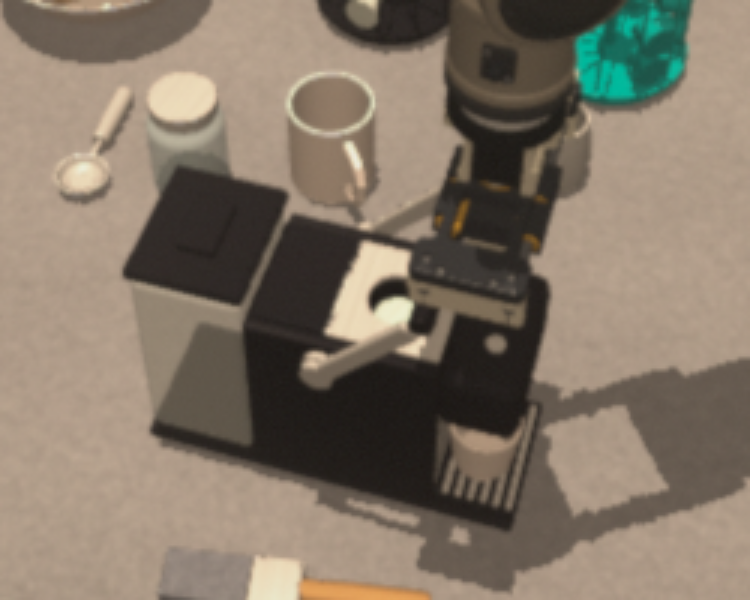

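The gripper stands in front of the bar (bar end at about (425,320) in the crop) and its body is clear. Pushing now.

Request:
carry_out:
  motion:
    - [1,-12,0,0,0]
    - [1,-24,0,0,0]
    - [1,-36,0,0,0]
    - [1,-48,0,0,0]
    - [1,-60,0,0,0]
    - [1,-70,0,0,0]
    - [1,-80,0,0,0]

```text
time: 2.28
tool_pos: [482.2, 267.8, 235.0]
tcp_rot: [-3.139, 0.0, 2.976]
contact_force: [-4.2, 1.2, 3.0]
grip_width: 0.5
```

Request:
carry_out:
  motion:
    - [1,-8,0,0,0]
    - [1,-16,0,0,0]
    - [1,-22,0,0,0]
    - [1,-28,0,0,0]
    - [1,-32,0,0,0]

```text
time: 2.9
tool_pos: [513.5, 262.3, 234.0]
tcp_rot: [-3.138, -0.002, 2.976]
contact_force: [-5.7, 1.4, -5.2]
grip_width: 0.6
```

Request:
carry_out:
  motion:
    - [1,-3,0,0,0]
    - [1,-5,0,0,0]
    - [1,-5,0,0,0]

```text
time: 3.28
tool_pos: [515.4, 261.9, 233.7]
tcp_rot: [-3.137, -0.009, 2.977]
contact_force: [-16.8, 2.1, 1.2]
grip_width: 0.3
```

Run:
```python
from h import *
c=cap('side','side2')
cv2.imwrite('pics/c4.png',cv2.resize(cv2.cvtColor(c['color'][200:400,150:400],cv2.COLOR_RGB2BGR),None,fx=3,fy=3))
print(bot.get_obs()['contact_force'],bot.get_obs()['moment'])
```

```text
[-15.4400339    1.79696336   1.503107  ] [0.34106818 2.09236878 0.03390745]
```

View pics/c4.png

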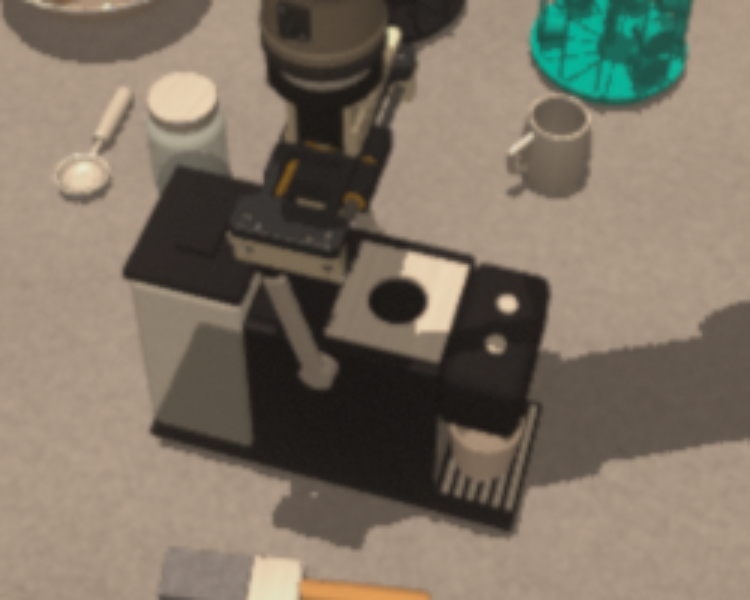

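Force rose from about 5 to 17 N, so the lever is at its stop, and the slot at about (398,300) is now dark, so the capsule has dropped. Backing out so the lever springs home.

Request:
carry_out:
  motion:
    - [1,15,0,0,0]
    - [1,30,0,0,0]
    - [1,45,0,0,0]
    - [1,60,0,0,0]
    - [1,75,0,0,0]
    - [1,90,0,0,0]
    - [1,105,0,0,0]
    - [1,120,0,0,0]
    - [1,135,0,0,0]
    - [1,145,0,0,0]

```text
time: 4.58
tool_pos: [371.6, 286.0, 235.2]
tcp_rot: [-3.137, -0.008, 2.977]
contact_force: [-0.5, 0.1, -0.1]
grip_width: 0.2
```

Run:
```python
from fit import *
c=cap('side','side3');t=cap('top','top3')
cv2.imwrite('pics/c5.png',cv2.resize(cv2.cvtColor(c['color'][200:400,150:400],cv2.COLOR_RGB2BGR),None,fx=3,fy=3))
for n,k in(('top',t),('side',c)):
    P=world(k).reshape(-1,3);C=k['color'].reshape(-1,3).astype(int)
    m=(P[:,2]>244)&(P[:,2]<270)&(P[:,0]>410)&(P[:,0]<470)&(P[:,1]>200)&(P[:,1]<360);print(n,m.sum(),P[m].mean(0))
    # stand: radius/hub
ax=(529.5,-249.5)
t0=dict(np.load('pics/top0.npz'))
P=world(t0).reshape(-1,3);C=t0['color'].reshape(-1,3).astype(int)
for n in('top0','side0'):
    k=dict(np.load('pics/%s.npz'%n));P=world(k).reshape(-1,3);C=k['color'].reshape(-1,3).astype(int)
    r=np.hypot(P[:,0]-ax[0],P[:,1]-ax[1]);m=(C.min(1)>90)&(P[:,2]>25)&(P[:,2]<176)&(r>25)&(r<85)&(abs(C[:,1]-C[:,0])<35)
    a=np.degrees(np.arctan2(P[m,1]-ax[1],P[m,0]-ax[0]))
    zz=P[m,2]
    for az in(-108,-48,12,72,132,-168):
        d=(a-az+180)%360-180;q=abs(d)<25;print(n,az,q.sum(),d[q].mean().round(1) if q.any() else '',np.median(d[q]).round(1) if q.any() else '',zz[q].max().round() if q.any() else '')
    kt=(P[:,2]>252)&(P[:,2]<265)&(np.hypot(P[:,0]-528,P[:,1]+249)<25);print('knob',cv2.minEnclosingCircle(P[kt][:,:2].astype(np.float32)),kt.sum())
    # fit hub? disc rim circle r=80
    dm=(P[:,2]>10)&(P[:,2]<22)&(C.max(1)<90)&(r<92);
    print('disc z',np.median(P[dm,2]),cv2.minEnclosingCircle(P[dm][:,:2].astype(np.float32)))
```

```text
top 392 [433.32649226 275.61079419 258.86911655]
side 529 [434.93123137 287.94275733 260.79630846]
top0 -108 92 2.0 2.2 175.0
top0 -48 63 0.4 -0.0 118.0
top0 12 69 -0.0 1.2 119.0
top0 72 64 -2.2 -2.4 63.0
top0 132 0   
top0 -168 66 0.5 1.0 98.0
knob ((529.7824096679688, -251.08106994628906), 15.781571388244629) 115
disc z 18.803570792038727 ((530.7234497070312, -249.77806091308594), 80.61466217041016)
side0 -108 162 -2.5 -3.8 176.0
side0 -48 71 -0.2 0.3 72.0
side0 12 84 4.4 5.0 116.0
side0 72 69 -2.2 -0.6 143.0
side0 132 8 16.4 16.4 143.0
side0 -168 103 -4.7 -6.5 141.0
knob ((527.901611328125, -249.76181030273438), 18.14133071899414) 70
disc z 20.637180512321947 ((530.4334716796875, -249.61666870117188), 81.05116271972656)
```

View pics/c5.png

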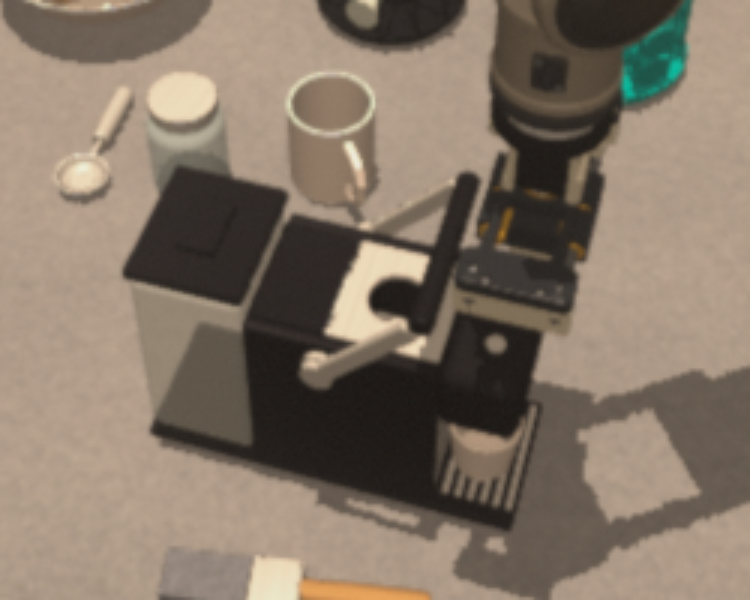

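The bar is back at its home position in both views (433,276 and 435,288, as before) and the slot is empty. Lifting and travelling to the knob.

Request:
carry_out:
  motion:
    - [0.9,0,0,-40,0]
    - [0.5,0,0,-80,0]
    - [0,-25,-50,-85,0]
    - [0,-50,-105,-85,0]
    - [0,-77,-160,-85,0]
    - [0,-105,-215,-85,0]
    - [0,-131,-270,-85,0]
    - [0,-158,-325,-85,0]
    - [0,-182,-375,-85,0]
    - [0,-205,-422,-85,0]

```text
time: 5.92
tool_pos: [506.0, -166.1, 320.5]
tcp_rot: [-3.137, -0.008, 2.976]
contact_force: [0.4, 0.3, -0.6]
grip_width: 90.2
```

Request:
carry_out:
  motion:
    - [0,-18,-40,0,0]
    - [0,-37,-79,0,0]
    - [0,-37,-79,20,0]
    - [0,-37,-79,45,0]
    - [0,-37,-79,70,0]
    - [0,-37,-79,85,0]
    - [0,-37,-79,95,0]
    - [0,-37,-79,95,0]

```text
time: 6.92
tool_pos: [528.7, -250.5, 225.4]
tcp_rot: [-3.137, -0.008, 2.976]
contact_force: [-0.6, 0.2, -0.0]
grip_width: 91.8
```

Run:
```python
from h import *
print(bot.get_obs())
c=cap('side','side4')
cv2.imwrite('pics/c6.png',cv2.resize(cv2.cvtColor(c['color'][60:260,180:430],cv2.COLOR_RGB2BGR),None,fx=3,fy=3))
```

```text
{'time': 6.925, 'joint_positions': array([-0.56917684,  0.45787159,  1.34763768, -0.00782209,  1.34163654,
       -1.97289441]), 'dq': array([ 0.00162974, -0.01398256, -0.02457702,  0.00010732,  0.01132696,
       -0.00032191]), 'tau': array([-4.94209898e-02, -4.88701487e+01, -2.44924361e+01, -1.00039970e-01,
       -4.18730651e-02, -2.27912228e-04]), 'tool_pos': array([ 528.7442098 , -250.47196937,  225.38593688]), 'tcp_rot': array([-3.13676755, -0.00809374,  2.9762924 ]), 'contact_force': array([-0.56138889,  0.24300736, -0.03817584]), 'moment': array([ 0.02262771,  0.00231872, -0.02964116]), 'grip_width': 91.7922327866676}
```

View pics/c6.png

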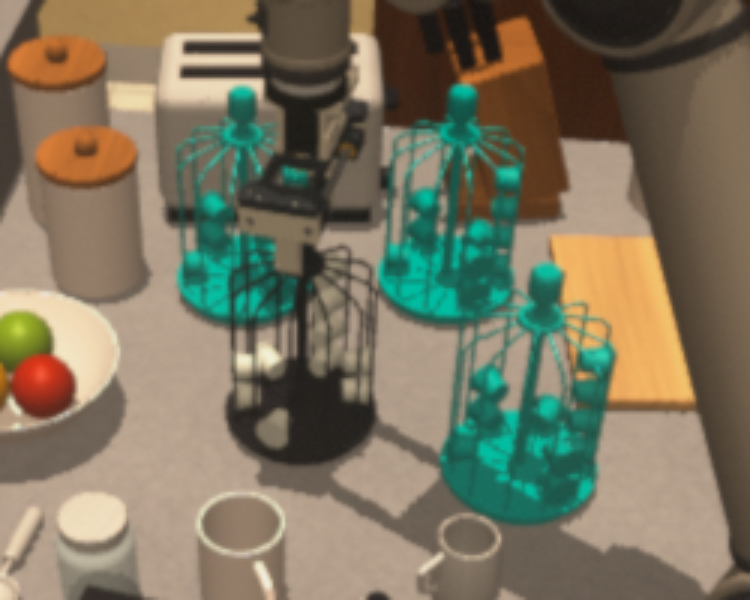

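The fingers straddle the knob (around 300,255 in the crop). Closing.

Request:
carry_out:
  motion:
    - [1,-1,0,0,0]
    - [1,-1,0,0,0]
    - [1,-1,0,0,0]
    - [1,-1,0,0,0]
    - [1,-1,0,0,0]
    - [1,-1,0,0,0]

```text
time: 7.72
tool_pos: [530.0, -250.8, 226.0]
tcp_rot: [-3.136, -0.007, 2.976]
contact_force: [0.2, -0.0, -0.3]
grip_width: 36.5
```

Request:
carry_out:
  motion:
    - [1,0,0,0,0]
    - [1,0,0,0,0]
    - [1,0,0,0,0]

```text
time: 8.1
tool_pos: [530.2, -249.1, 226.0]
tcp_rot: [-3.139, -0.007, 2.977]
contact_force: [1.6, 6.0, 1.5]
grip_width: 31.4
```

Request:
carry_out:
  motion:
    - [1,0,0,0,9]
    - [1,0,0,0,18]
    - [1,0,0,0,27]
    - [1,0,0,0,36]
    - [1,0,0,0,45]
    - [1,0,0,0,54]
    - [1,0,0,0,62]
    - [1,0,0,0,68]
    - [1,0,0,0,71]
    - [1,0,0,0,71]

```text
time: 9.35
tool_pos: [530.4, -249.0, 226.0]
tcp_rot: [-3.134, -0.0, 1.738]
contact_force: [-0.4, -0.2, -1.2]
grip_width: 31.4
```

```bash
cat > col.py <<'E'
from fit import *
import sys
tag=sys.argv[1];exp=float(sys.argv[2])
c=cap('side','side'+tag);t=cap('top','top'+tag)
a=cv2.resize(cv2.cvtColor(c['color'][110:220,225:345],cv2.COLOR_RGB2BGR),None,fx=4,fy=4)[:,:400]
b=cv2.resize(cv2.cvtColor(t['color'][150:260,300:400],cv2.COLOR_RGB2BGR),None,fx=4,fy=4)
cv2.imwrite('pics/z%s.png'%tag,np.hstack([b,a]))
ax=(530,-249.5)
for n,k in(('top',t),('side',c)):
    P=world(k).reshape(-1,3);C=k['color'].reshape(-1,3).astype(int)
    r=np.hypot(P[:,0]-ax[0],P[:,1]-ax[1]);m=(C.min(1)>85)&(P[:,2]>25)&(P[:,2]<176)&(r>25)&(r<85)&(abs(C[:,1]-C[:,0])<35)
    a=np.degrees(np.arctan2(P[m,1]-ax[1],P[m,0]-ax[0]));zz=P[m,2]
    for i in range(6):
        az=exp+60*i
        d=(a-az+180)%360-180;q=abs(d)<25
        if q.sum()>5: print(n,az,q.sum(),d[q].mean().round(1),np.median(d[q]).round(1),((d[q].min()+d[q].max())/2).round(1),zz[q].max().round())
E
python3 col.py 5 180
```

```text
top 180.0 29 -3.2 -3.8 -3.2 173.0
side 180.0 230 -4.7 -6.2 0.9 175.0
side 240.0 92 2.1 1.5 2.8 140.0
side 300.0 163 3.8 5.1 0.7 101.0
side 360.0 67 1.6 5.3 -1.7 101.0
side 420.0 11 -13.2 -15.6 -1.1 174.0
side 480.0 175 -1.2 -1.5 0.3 175.0
```

View pics/z5.png

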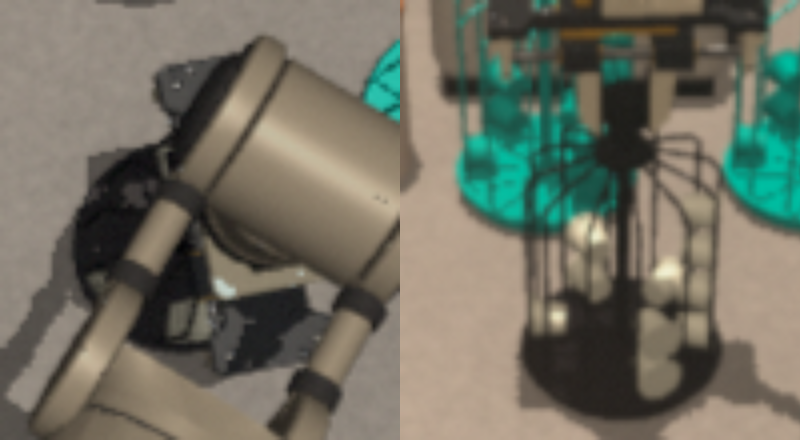

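```bash
cat > icp.py <<'E'
from fit import *
import sys
counts=[4,1,2,1,0,2]
caps=[(i*60,40+38*j) for i in range(6) for j in range(counts[i])]
def sd(r,t,z,zc,R1=18,R0=13,L=28,rl=72):
    # frustum: radial axis; lid radius R1 at r=rl, bottom radius R0 at rl-L ; 2D sdf of trapezoid
    rho=np.hypot(t,z-zc);a=rl-r
    V=np.array([[0,0],[0,R1],[L,R0],[L,0]],float)
    d=np.full(r.shape,1e9);ins=np.ones(r.shape,bool)
    for k in range(3):
        A,B=V[k],V[k+1];e=B-A;w=np.stack([a-A[0],rho-A[1]],-1)
        s=np.clip(w@e/(e@e),0,1);d=np.minimum(d,np.linalg.norm(w-s[...,None]*e,axis=-1))
        ins&=(e[0]*w[...,1]-e[1]*w[...,0])<=0
    return d
def run(name,yaw0,thr=85,verbose=True):
    k=dict(np.load('pics/%s.npz'%name));P=world(k).reshape(-1,3);C=k['color'].reshape(-1,3).astype(int)
    r=np.hypot(P[:,0]-530,P[:,1]+249.5)
    m=(C.min(1)>thr)&(P[:,2]>27)&(P[:,2]<176)&(r<82)&(abs(C[:,1]-C[:,0])<35);P=P[m]
    def res(q,sel=slice(None)):
        X=P[sel]-np.array([q[1],q[2],q[3]])
        out=[]
        for az,zc in caps:
            th=np.radians(180+az)+q[0]
            rr=X[:,0]*np.cos(th)+X[:,1]*np.sin(th);tt=-X[:,0]*np.sin(th)+X[:,1]*np.cos(th)
            out.append(sd(rr,tt,X[:,2],zc))
        return np.min(out,0)
    f=lambda q:np.concatenate([np.minimum(res(q),12),[(q[1]-530)/1.,(q[2]+249.7)/1.,q[3]/2]])
    best=None
    for y in np.radians(np.arange(yaw0-12,yaw0+13,4)):
        o=least_squares(f,[y,530,-249.7,0],loss='soft_l1',f_scale=1.5,x_scale=[.02,1,1,1])
        if best is None or o.cost<best.cost:best=o
    rs=res(best.x)
    print(name,len(P),'yaw',np.degrees(best.x[0]).round(2),best.x[1:].round(1),'med res',np.median(rs).round(2),best.cost.round(1))
    return best.x
if __name__=='__main__':
    for a in sys.argv[1:]:
        n,y=a.split(':');run(n,float(y));run(n,float(y),110)
E
python3 icp.py top0:72 side0:72 side5:0
```

```text
top0 375 yaw 72.12 [ 529.8 -251.7   -2.4] med res 1.65 753.2
top0 293 yaw 72.34 [ 529.7 -251.7   -2.4] med res 1.71 570.5
side0 619 yaw 71.34 [ 531.1 -251.7    0.7] med res 1.88 1776.9
side0 266 yaw 71.32 [ 529.5 -251.     0.7] med res 1.88 791.3
side5 743 yaw 0.48 [ 530.6 -252.     1.2] med res 1.89 2047.4
side5 298 yaw 0.73 [ 530.3 -251.1    0.8] med res 1.6 567.8
```

All three fits put the residual yaw at about +0.5 to +0.8°. Trimming by 0.7°, then holding.

Request:
carry_out:
  motion:
    - [1,0,0,0,0.7]
    - [1,0,0,0,0.7]
    - [1,0,0,0,0.7]
    - [1,0,0,0,0.7]

```text
time: 9.95
tool_pos: [530.4, -249.0, 226.0]
tcp_rot: [-3.134, -0.0, 1.727]
contact_force: [-0.8, 1.3, -0.3]
grip_width: 31.3
```

```bash
python3 - <<'E'
from h import *
cap('side','side6');cap('top','top6');o=bot.get_obs();print(o['tcp_rot'],o['contact_force'],o['grip_width'],o['time'],o['dq'].round(4))
E
python3 icp.py side6:0
```

```text
[-3.13431758e+00 -1.99169705e-04  1.72672950e+00] [-0.87894665  0.39592221 -0.08086891] 31.07775640092858 10.05 [-0.0017 -0.0008  0.0013 -0.0005  0.0005  0.0011]
side6 740 yaw 0.64 [ 529.7 -252.     1.3] med res 1.9 2015.6
side6 295 yaw 1.21 [ 530.6 -251.2    0.7] med res 1.78 569.1
```

View pics/side6.png

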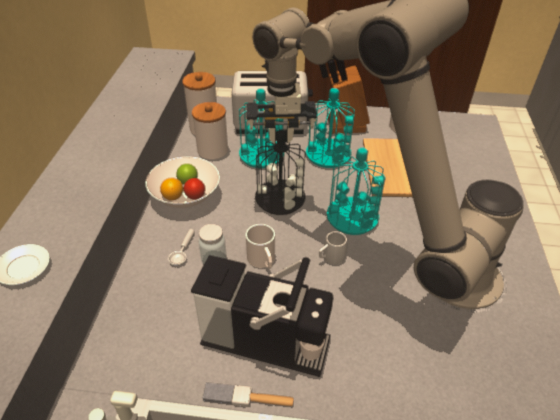

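View pics/top6.png

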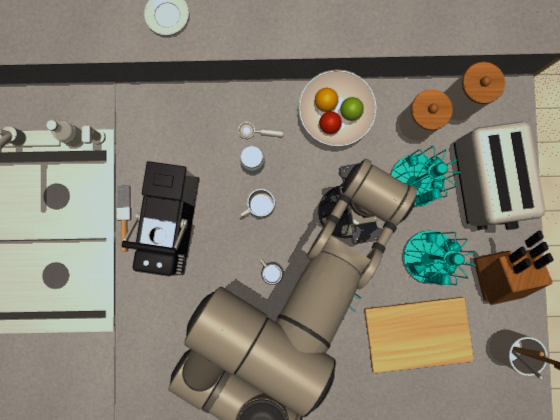

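Both pictures show everything else in its place: mug (260,205), creamer (272,273), jar (252,158) and the turquoise stands. The lever is home, the slot is empty, and the full column faces the front. Handing in.

```bash
python3 -c "
from plant import bot
print(bot.close_job())"
```

```text
the job is handed in; nothing more can be done
None
```

The job is handed in at about 10 s on the robot's clock, with both parts done in the order asked.

- **Lever:** I pushed it back with closed fingers until the force rose from about 6 to 17 N, which I took as the stop. I then backed off, and the bar is again where it started in both camera views. The loading slot was empty afterwards, so the capsule dropped; I could not see into the bin itself.
- **Stand:** I gripped the knob and turned the full column about 71.7° to the front edge. The fingers are still closed on the knob, at 31 mm opening and with about 1 N of outside force.
- **Angle:** My checks of the final angle disagree slightly. The start angle minus the turn gives about 0.1° off square, while fitting the last side picture gives 0.6 to 1.2°. The fit moved slightly the wrong way after the 0.7° trim, so I count its difference as noise of about ±0.5°.
- **Surroundings:** In the last pictures nothing else had visibly moved. The turquoise stand nearest the robot was mostly hidden by the arm from above, but the side view shows it in place.

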